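# Set out a tasting slate for pick-up and ring

### The job

Slide the slate with the three truffles towards you across the counter until its long near side sticks out three centimetres over the counter's front edge, evenly along its whole length, so that the waiter can get fingers under it; only then press the button of the counter bell to call for pick-up. Just push: do not grip or lift the slate, do not touch the truffles and keep them standing on it, and leave the sweet jar, the round tin and the card stand where they are.

Things in the scene. Friction and masses are not known exactly. Their poses are not given: they have to be found in the camera images.
- slate: Loose dark slate board with slightly rough edges, 127 x 252 x 8.5 mm (x, y, z), about 0.5 kg, lying flat on the counter. Origin: centre of its underside; its y axis runs along the long side, its -x side faces the robot and the counter's front edge. It slides on the counter under a push of 2 to 6 N and starts turned by up to 0.3 rad from square. The middle of its far long side is at x = +63 mm, with at least 40 mm of free counter behind it.
- slate_near_left (a point): Left-hand corner (robot's left, +y) of the slate's long near side, on its underside: (-63, +126, 0) mm in the slate's frame. At the end it must lie 30 mm outside the counter's edge, i.e. 30 mm lower in x than counter_edge.
- slate_near_right (a point): Right-hand corner (-y) of the slate's long near side, on its underside: (-63, -126, 0) mm in the slate's frame. At the end it must lie 30 mm outside the counter's edge too.
- counter_edge (a point): A fixed point on the top front edge of the white counter, at the height of its top (z = 0). The edge runs straight along y through it; the counter lies on its +x side, the robot and the open drop on its -x side.
- truffle_left: Chocolate truffle, a ball 28 mm across with a flat foot, 25 mm high, the left one (+y) of the three standing loose in a row on the slate, its centre within 35 mm of its long middle line. Origin: centre of its foot. Neither touch nor upset it.
- truffle_mid: Chocolate truffle, a ball 28 mm across with a flat foot, 25 mm high, the middle one of the three standing loose in a row on the slate, its centre within 35 mm of its long middle line. Origin: centre of its foot. Neither touch nor upset it.
- truffle_right: Chocolate truffle, a ball 28 mm across with a flat foot, 25 mm high, the right one (-y) of the three standing loose in a row on the slate, its centre within 35 mm of its long middle line. Origin: centre of its foot. Neither touch nor upset it.
- counter_bell_button (a joint): Travel of the bell's button in m: 0 up, 0.0035 fully down (8 N); a spring brings it back. It counts as rung from 0.002 (about 5 N).
- bell_top (a point): Centre of the top face of the bell's button, a round pin 13 mm across on top of the domed counter bell, 60 mm above the counter; press it straight down. The bell is fixed to the counter, about 80 mm across at its foot, to the left of the slate.
- tap_foot (a point): Foot of the fixed chocolate tap behind the slate's left half, on the pipe's axis at the counter top: an upright pipe 40 mm thick and over 0.4 m tall on a flat flange 72 mm across and 4 mm high. Keep the arm and hand clear of it.
- case_corner (a point): Near left corner, at the counter top, of the fixed glass display case, 0.26 m high, to the right of the slate; the case reaches from here away to -y and +x. Keep the arm and hand clear of it.
- sweet_jar: Loose glass jar of marshmallows with a white lid, 69 mm across, 107 mm high, standing beyond the bell. Origin: centre of its underside. Leave alone.
- pastille_tin: Loose round tin with a lid, 70 mm across, 36 mm high, standing beyond the slate. Origin: centre of its underside. Leave alone.
- card_block: Loose block of shop cards on a small stand, 34 x 58 x 38 mm, near the counter's front edge to the right of the slate. Origin: centre of its underside. Leave alone.

How it is judged:
By the outcome, as a careful person would: the job done as asked, in the order asked, and still so for the second after the job is handed in, with the robot touching nothing.
It also fails if it takes over 48 s, if anything falls off the work surface, if the arm or the gripper's body presses on something with over 40 N, if the wrist force passes 120 N, or if a joint passes its speed limit or range.

### The arm

A 7-joint arm with a two-finger parallel gripper is mounted at the origin on a cart in front of the work surface, level with it; the furniture and walls round the work are solid. World frame = base frame: x ahead of the robot, y to its left, z up, the work surface at z = 0. Lengths are in m, angles in rad, forces in N, time in s.
With the tool pointing down it reaches from about 0.425 to 0.925 m from the base axis. Payload 6.8 kg.
Tool frame: the origin (TCP) lies at the very end of the fingers, on their centre line; the grasp point (between the pads) lies 19 mm behind it (r.tcp_to_grasp is the distance from the TCP to the grasp point, in m); z points along the fingers, y is the line along which they close (so a half turn about z gives the same grasp; the last joint's range is limited). The gripper opens to 85 mm and grips with 20 to 120 N. Pads are 22 mm wide; open, the fingers measure 114 mm over their backs; the gripper's body (76 mm by 85 mm) begins 54 mm behind the grasp point. The pads swing forward as they close: fully open they stand 13 mm farther back than shut.
Start: joints at [0.994, 0.477, 0.022, 1.555, -0.011, 1.109, -0.083], TCP at [0.305, -0.602, 0.231] pointing down, gripper open.
Joint ranges: [-2.96, 2.96], [-0.34, 2.1], [-1.41, 1.46], [0.24, 2.44], [-1.37, 4.51], [0.17, 1.92], [-2.96, 2.96]. Speed limits (rad/s): [2.39, 2.39, 3.14, 3.14, 3.14, 3.14, 3.14].

### API

Orientations are given as a rotation vector (axis times angle).
In Python, from bench import r gives the robot as it stands.
- The arm moves only by the tool step_arm, never from a script. Its argument "moves" is a list of rows, each a list of 7 numbers: the shift along the tool's x, y, z in mm, then the turn, a rotation vector about the tool's x, y, z in rad, then the finger opening in mm, from 0 to 85.4. A call has 1 to 8 rows; each row is the pose to reach, as a shift and turn from the pose commanded when the call began, along the tool's axes at that moment; what a row does not reach only later rows make up. A row lasts 1/10 s, in which the tool goes at most 50 mm and 8.59 degrees, less where a joint would pass 70% of its speed; a pose out of reach is approached as far as the arm can. A call with a gripper value outside its range is refused whole. The fingers move at their own pace and stop on an object; "grip_force" is the grip in N (left out, the last holds). Time passes only in rows, so rows that repeat a pose let the fingers close. It gives the time, the measured TCP pose, the force, the opening and the grip force at its end, in the units of the state.
- r.get_obs(): the state, without advancing time (a new reading comes with each control period).
- r.grab_frame(name): name is "scene" or "side" or "wrist"; returns a dict with "image" (480x640x3 uint8, red, green, blue), "depth" (480x640 float32, m along the optical axis (not along the pixel's ray), 0 where there is no reading), "mtx" (3x3 intrinsics, pixels), "rvec" (rotation vector, rad) and "tvec" (3), from world to camera coordinates, as OpenCV has them. Camera axes: x right, y down, z forward; pixel columns grow to the right and rows downward; lengths in m; the calibration is good to about 2 mm. A picture is of the moment at which its call begins.
- r.hand_in(): hands the job in; it is judged then, once.
The state is a dict: "clock": time; "joints": joint angles; "qvel": joint speeds; "tau": joint torques, N m; "tcp_pos": TCP position; "orientation": TCP orientation; "contact_force": force on the tool from outside, world axes, zero at the start; "moment": the same for the moment, N m; "grip_width": finger opening in m; "gripper_force": force on a finger pad.
Only numpy, scipy, OpenCV 4.12 (cv2) and the standard library are available. Lean on these libraries where they do the work, as an engineer would, in place of code of your own. Each camera call takes 0.05 s, during which the arm holds its last target. There are 200 camera calls.

## Working session

There is one attempt and no reset: what is moved stays moved. The work goes in short steps, Python scripts to look and compute and a tool call to move; the robot and the scene stay as the last step left them, time stands still between calls to the robot, and variables do not carry over. Pictures are saved under pics/ and viewed, at most 10 in all, crops included, and the job is handed in when it is done.

Besides the shell and the picture viewer there is one more tool, called after "Call:" as name(argument=value, ...) on one line, values as JSON. step_arm: Moves the arm, as the interface text tells. Its arguments: {"type":"object","properties":{"moves":{"type":"array","items":{"type":"array","items":{"type":"number"}}},"grip_force":{"type":"number"}},"required":["moves"]}

```bash
mkdir -p pics
cat > h.py <<'E'
import numpy as np, cv2
from bench import r
def grab(n,fn):
    f=r.grab_frame(n); cv2.imwrite(f'pics/{fn}.png',f['image'][:,:,::-1]); np.savez(f'pics/{fn}.npz',**f); return f
def load(fn): return np.load(f'pics/{fn}.npz')
def world(f,u,v,z=None):
    """pixel -> world, by plane height z or by depth"""
    R=cv2.Rodrigues(np.array(f['rvec'],float))[0]; t=np.array(f['tvec'],float).ravel()
    d=np.linalg.inv(f['mtx'])@[u,v,1.]
    c=-R.T@t; w=R.T@d
    if z is None: return c+w*f['depth'][int(round(v)),int(round(u))]
    return c+w*(z-c[2])/w[2]
E
python3 - <<'E'
from h import *
for n in ['scene','side']:
    f=grab(n,n+'0'); R=cv2.Rodrigues(f['rvec'])[0]; print(n,-R.T@f['tvec'].ravel(), R[2])
o=r.get_obs(); print(o)
E
```

```text
scene [0.05841973 0.7515418  0.87377185] [ 0.43484315 -0.60648144 -0.66565133]
side [0.35440587 1.1451698  0.59002961] [ 0.15510505 -0.8901604  -0.42843539]
{'clock': 0.1, 'joints': array([ 0.9939121 ,  0.47775532,  0.02236507,  1.55632676, -0.01148247,
        1.10930556, -0.08311202]), 'qvel': array([ 0.00055698, -0.00210556,  0.00098049, -0.00404967,  0.00142189,
       -0.00214592,  0.00038029]), 'tau': array([ 4.77820300e-03, -5.97760034e+01,  1.61415149e+00, -2.81954187e+01,
        1.28964460e-02,  5.05139324e-03,  3.81941007e-06]), 'tcp_pos': array([ 0.30470334, -0.60172536,  0.23040889]), 'orientation': array([-3.05415239e+00, -7.29267583e-01,  8.31413669e-04]), 'contact_force': array([-0.12906452, -0.14123142, -0.50470465]), 'moment': array([-0.0572057 ,  0.03501588,  0.00664136]), 'gripper_force': 0.0, 'grip_width': 0.08530975979332117}
```

View pics/scene0.png

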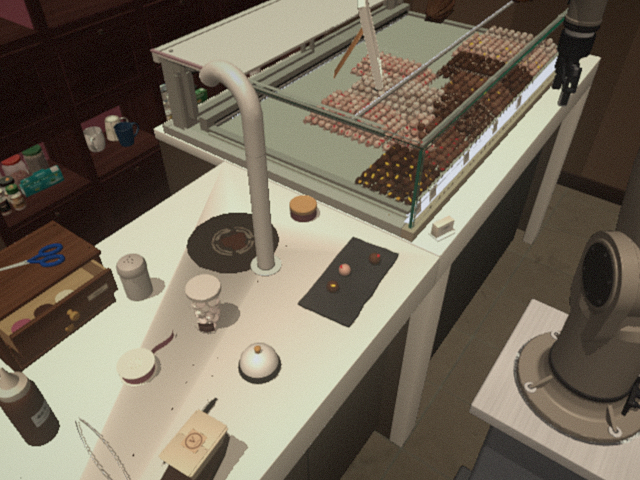

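View pics/side0.png

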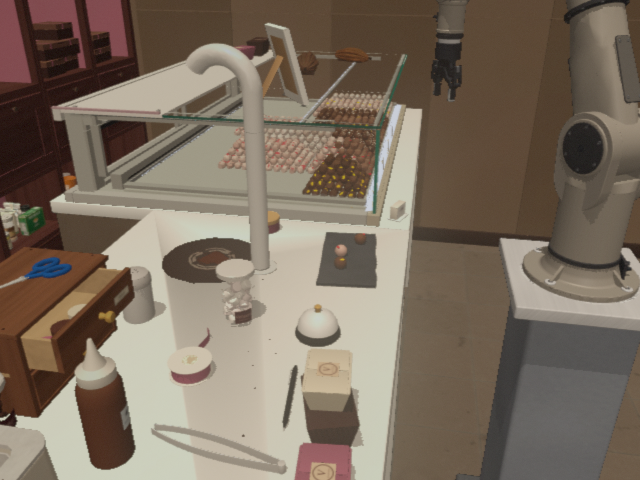

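The scene view shows the slate at about (299–398, 237–325), the bell button at about (258,348), the tap foot at (265,267) and the card stand at (442,227). In the side view the slate is at (320–377, 233–285). I'll enlarge it.

Run:
```python
from h import *
im=cv2.imread('pics/scene0.png')
cv2.imwrite('pics/c0.png',cv2.resize(im[200:380,230:470],None,fx=3.33333,fy=3.33333,interpolation=cv2.INTER_CUBIC))
```

```text
(no output)
```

View pics/c0.png

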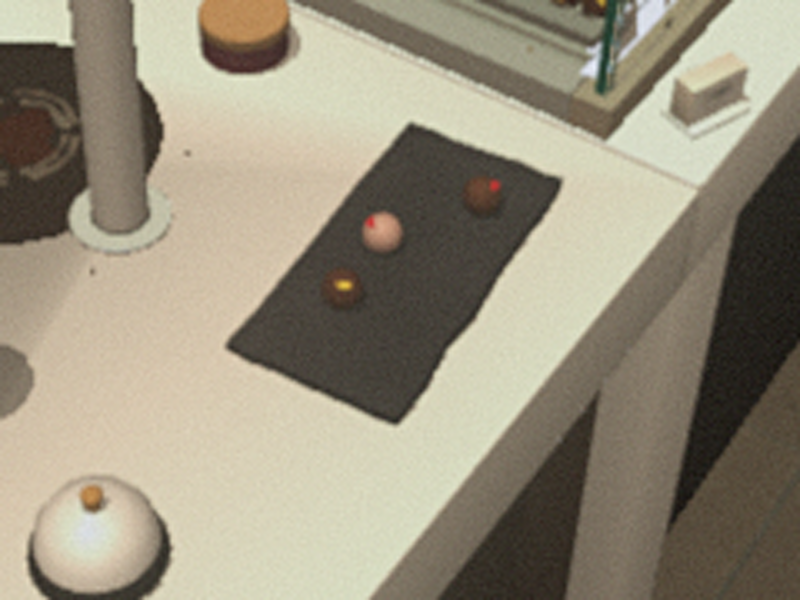

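The crop shows the slate corners at crop px (228,347), (412,124), (562,181) and (397,423). The edge runs from (370,598) to (693,195), the bell pin is at (92,490), the flange at (120,215) and the case corner at (604,135).

```bash
cat >> h.py <<'E'
def slate(f):
    """slate pose from dark low-saturation pixels with depth height ~8.5 mm"""
    R=cv2.Rodrigues(np.array(f['rvec'],float))[0]; t=np.array(f['tvec'],float).ravel()
    g=f['image'].astype(int); m=(g.max(2)<85)
    v,u=np.nonzero(m); D=np.c_[u,v,np.ones(len(u))]@np.linalg.inv(f['mtx']).T@R; c=-R.T@t
    P=c+D*((0.0085-c[2])/D[:,2])[:,None]
    M=np.zeros_like(m,np.uint8)
    ok=(P[:,0]>.3)&(P[:,0]<.75)&(abs(P[:,1])<.5); M[v[ok],u[ok]]=1
    return M
E
python3 - <<'E'
from h import *
f=load('scene0')
s=3.33333
px=lambda a,b:(230+(a+.5)/s-.5,200+(b+.5)/s-.5)
for n,a,b,z in [('FL',228,347,.0085),('FR',412,124,.0085),('NR',562,181,.0085),('NL',397,423,.0085),('e1',370,598,0),('e2',540,386,0),('e3',693,195,0),('bell',92,490,.060),('flange',120,217,.004),('case',604,137,0),('tinTop',245,15,.036),('T1',343,288,.02),('T2',383,232,.02),('T3',484,195,.02),('card',690,118,0)]:
    p=px(a,b); print(n,world(f,*p,z).round(4),world(f,*p).round(4))
g=load('side0')
for n,u,v,z in [('bell',318,306,.06),('NL',376,285,.0085),('FL',319,281,.0085),('FR',326,234,.0085),('NR',377,235,.0085),('flange',262,267,.004)]: print('side',n,world(g,u,v,z).round(4),world(g,u,v).round(4))
print(f['image'][270,330], f['image'][300,345])
# edge from depth: points with z~0, min x per row
R=cv2.Rodrigues(f['rvec'])[0]; v,u=np.mgrid[0:480,0:640]; D=np.c_[u.ravel(),v.ravel(),np.ones(u.size)]@np.linalg.inv(f['mtx']).T@R
P=-R.T@f['tvec'].ravel()+D*f['depth'].ravel()[:,None]
k=(abs(P[:,2])<.004)&(f['depth'].ravel()>0)&(P[:,0]>.2)
for y in np.arange(-.2,.41,.1):
    q=P[k&(abs(P[:,1]-y)<.02)]; print(round(y,2),np.sort(q[:,0])[:6].round(4))
for n,F in (('scene',f),('side',g)):
    R=cv2.Rodrigues(F['rvec'])[0]; D=np.c_[u.ravel(),v.ravel(),np.ones(u.size)]@np.linalg.inv(F['mtx']).T@R
    P=-R.T@F['tvec'].ravel()+D*F['depth'].ravel()[:,None]
    k=(F['image'].max(2).ravel()<90)&(abs(P[:,2]-.0085)<.006)&(P[:,0]>.4)&(P[:,0]<.75)&(abs(P[:,1])<.35)
    M=np.zeros(u.size,np.uint8); M[k]=1; M=cv2.morphologyEx(M.reshape(480,640),cv2.MORPH_OPEN,np.ones((3,3)))
    nl,L,st,ce=cv2.connectedComponentsWithStats(M); 
    for i in np.argsort(-st[1:,4])[:2]+1:
        vv,uu=np.nonzero(L==i); Q=np.array([world(F,a,b,.0085)[:2] for a,b in zip(uu,vv)],np.float32)*1000
        rc=cv2.minAreaRect(Q); print(n,st[i],ce[i],rc,Q.mean(0))
E
```

```text
FL [0.546  0.1578 0.0085] [0.5469 0.1567 0.0069]
FR [ 0.5687 -0.0906  0.0085] [ 0.5691 -0.0912  0.0079]
NR [ 0.4503 -0.1015  0.0085] [ 0.4503 -0.1015  0.0085]
NL [0.4245 0.1463 0.0085] [0.4278 0.1409 0.0009]
e1 [0.3708 0.2543 0.    ] [ 0.3716  0.253  -0.0023]
e2 [0.3715 0.0629 0.    ] [0.3713 0.0633 0.0005]
e3 [ 0.3724 -0.1511  0.    ] [ 0.3738 -0.1553 -0.004 ]
bell [0.5139 0.3208 0.06  ] [0.5124 0.3222 0.0627]
flange [0.6815 0.1039 0.004 ] [0.6702 0.1157 0.0198]
case [ 0.4526 -0.1686 -0.    ] [ 0.4495 -0.1613  0.0069]
tinTop [ 0.7228 -0.0942  0.036 ] [ 0.7228 -0.0941  0.0361]
T1 [0.5099 0.0817 0.02  ] [0.5044 0.0899 0.0305]
T2 [0.5176 0.0237 0.02  ] [0.5139 0.0296 0.027 ]
T3 [ 0.4815 -0.0466  0.02  ] [ 0.4772 -0.0385  0.0286]
card [ 0.4114 -0.2241  0.    ] [ 0.4052 -0.2068  0.0155]
side bell [0.5103 0.3285 0.06  ] [0.5105 0.3277 0.0595]
side NL [0.4242 0.1494 0.0085] [ 0.4254  0.1333 -0.0009]
side FL [0.5414 0.1554 0.0085] [0.5418 0.153  0.0071]
side FR [ 0.5672 -0.0712  0.0085] [ 0.5683 -0.0777  0.0054]
side NR [ 0.4449 -0.0893  0.0085] [ 0.4465 -0.1107 -0.0016]
side flange [0.6756
[... 399 characters left out ...]
scene [ 299  238   99   89 4069] [348.87023839 282.24379454] ((497.0830078125, 28.36730194091797), (124.60835266113281, 251.54417419433594), 5.66550874710083) [494.07617  39.26746]
scene [260 363  21  20 119] [271.25210084 374.31092437] ((479.66705322265625, 323.80572509765625), (51.82746887207031, 17.42876434326172), 82.4520034790039) [479.4276 326.6318]
side [331 332   8   8  44] [334.77272727 335.86363636] ((478.2672424316406, 337.7650146484375), (24.468942642211914, 10.43361759185791), 68.92261505126953) [478.36072 338.5471 ]
side [355 242  11   3  33] [360. 243.] ((479.9656982421875, -37.67963790893555), (24.268823623657227, 10.668068885803223), 10.985837936401367) [480.0081  -37.66397]
```

```bash
cat >> h.py <<'E'
def plan(*targets):
    """world (x,y,z mm, yaw of tool x deg) -> tool shift mm and turn from now"""
    from scipy.spatial.transform import Rotation as Ro
    o=r.get_obs(); R=Ro.from_rotvec(o['orientation']); print('now',(o['tcp_pos']*1000).round(1),R.as_matrix()[:,0].round(3),'F',o['contact_force'].round(1),'t',o['clock'])
    for x,y,z,a in targets:
        T=Ro.from_euler('z',a,degrees=True)*Ro.from_euler('x',180,degrees=True)
        print((R.inv().apply(np.array([x,y,z])-o['tcp_pos']*1000)).round(1),(R.inv()*T).as_rotvec().round(4))
E
python3 -c "
from h import *
plan((305,-602,400,27),(360,-350,400,13),(430,-100,400,0),(560,28,300,0),(600,28,60,0))"
```

```text
now [ 304.7 -601.7  230.4] [ 0.892  0.452 -0.   ] F [-0.1 -0.1 -0.5] t 0.1
[ 1.000e-01  1.000e-01 -1.696e+02] [-0.0017  0.0001 -0.0025]
[ 163.  -199.9 -169.3] [-0.0016  0.0003  0.2419]
[ 338.4 -391.3 -169. ] [-0.0016  0.0005  0.4688]
[ 512.3 -446.6  -68.9] [-0.0016  0.0005  0.4688]
[ 548.  -428.1  171. ] [-0.0016  0.0005  0.4688]
```

Call:
step_arm(moves=[[0,0,-50,0,0,0,85],[0,0,-100,0,0,0,85],[0,0,-150,0,0,0,85],[0,0,-170,0,0,0,85],[40,-50,-170,0,0,0.1,85],[80,-100,-170,0,0,0.15,85],[120,-150,-170,0,0,0.2,85],[163,-200,-170,0,0,0.24,85]])

```text
clock: 0.9
tcp_pos: [0.3468, -0.4046, 0.4008]
orientation: [-3.121, -0.355, 0.001]
contact_force: [1.0, -0.3, 1.0]
grip_width: 0.0848
gripper_force: 0.0
```

```bash
python3 -c "
from h import *
plan((430,-100,400,0),(560,28,300,0),(610,25,60,0))"
```

```text
now [ 346.8 -404.6  400.8] [ 0.974  0.225 -0.   ] F [ 1.  -0.3  1. ] t 0.9
[ 149.5 -278.1    0.9] [-0.0005  0.0005  0.2266]
[ 305.  -373.6  100.9] [-0.0005  0.0005  0.2266]
[ 353.1 -359.3  340.9] [-0.0005  0.0005  0.2266]
```

Call:
step_arm(moves=[[30,-45,0,0,0,0.1,85],[55,-90,0,0,0,0.2,85],[80,-135,0,0,0,0.23,85],[105,-180,0,0,0,0.23,85],[125,-227,0,0,0,0.23,85],[125,-227,0,0,0,0.23,85],[125,-227,0,0,0,0.23,85],[125,-227,0,0,0,0.23,85]])

```text
clock: 1.7
tcp_pos: [0.4167, -0.1586, 0.4011]
orientation: [3.141, -0.004, -0.001]
contact_force: [-0.2, 0.0, 0.8]
grip_width: 0.085
gripper_force: 0.0
```

```bash
python3 -c "
from h import *
plan((560,28,300,0),(610,25,200,0),(610,25,60,0))
f=grab('wrist','w1')"
```

```text
now [ 416.7 -158.6  401.1] [ 1.    -0.003 -0.001] F [-0.2  0.   0.8] t 1.7
[ 142.8 -187.1  100.9] [ 0.0005  0.0006 -0.0028]
[ 192.9 -184.2  200.9] [ 0.0005  0.0006 -0.0028]
[ 192.9 -184.3  340.9] [ 0.0005  0.0006 -0.0028]
```

View pics/w1.png

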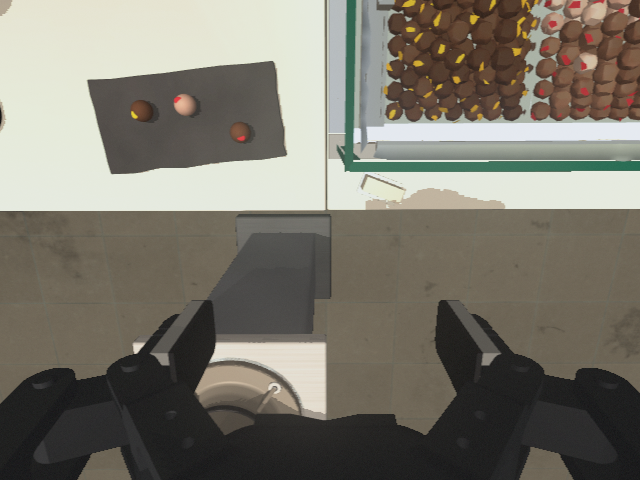

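The wrist view shows the slate corners at (89,80), (275,62), (286,156) and (112,174). The counter edge is at row 211 and the case's left wall at column 349.

```bash
cat >> h.py <<'E'
def fit(fn,dark=90):
    f=load(fn); g=f['image']; R=cv2.Rodrigues(f['rvec'])[0]; v,u=np.mgrid[0:480,0:640]
    D=np.c_[u.ravel(),v.ravel(),np.ones(u.size)]@np.linalg.inv(f['mtx']).T@R; c=-R.T@f['tvec'].ravel()
    P=c+D*f['depth'].ravel()[:,None]; Q=(c+D*((.0085-c[2])/D[:,2])[:,None])
    k=(g.max(2).ravel()<dark)&(abs(P[:,2]-.0085)<.009)&(Q[:,0]>.3)&(Q[:,0]<.66)&(Q[:,1]>-.2)&(Q[:,1]<.3)
    M=cv2.morphologyEx(k.reshape(480,640).astype(np.uint8),cv2.MORPH_OPEN,np.ones((3,3)))
    n,L,st,ce=cv2.connectedComponentsWithStats(M); i=1+np.argmax(st[1:,4])
    q=(Q[(L==i).ravel()][:,:2]*1000).astype(np.float32)
    print('cam',c.round(3),'rect',cv2.minAreaRect(q))
    for lo in (-95,-50,0,50,95):   # near and far side relative to the mean y
        s=q[abs(q[:,1]-q[:,1].mean()-lo)<6]
        if len(s): print(' y',round(float(s[:,1].mean())),'near',s[:,0].min().round(1),'far',s[:,0].max().round(1))
    k=(abs(P[:,2])<.01)&(g.min(2).ravel()>120)&(Q[:,0]<.5)
    for y in (-.08,0,.08,.16):
        s=(c+D*((-c[2])/D[:,2])[:,None])[k]; s=s[abs(s[:,1]-y)<.01]
        if len(s): print(' edge y',y,s[:,0].min().round(4))
E
python3 -c "
from h import *
fit('w1'); f=load('w1')
for u,v in [(89,80),(275,62),(286,156),(112,174)]: print(world(f,u,v,.0085).round(4))
for u,v in [(141,111),(186,105),(240,132)]: print('T',world(f,u,v,.02).round(4))"
```

```text
cam [ 0.487 -0.159  0.543] rect ((493.0523376464844, 47.322608947753906), (123.71434020996094, 203.81277465820312), 4.919035911560059)
 y -24 near 495.5 far 543.3
 y 21 near 481.3 far 542.2
 y 71 near 432.8 far 553.2
 y 121 near 426.0 far 547.2
 edge y -0.08 0.0399
 edge y 0 0.0763
 edge y 0.08 0.3696
 edge y 0.16 0.1289
[0.5461 0.1513 0.0085]
[ 0.5673 -0.0942  0.0085]
[ 0.4476 -0.1048  0.0085]
[0.4233 0.1409 0.0085]
T [0.5068 0.083  0.02  ]
T [0.5142 0.023  0.02  ]
T [ 0.48   -0.0455  0.02  ]
```

Call:
step_arm(moves=[[35,-35,0,0,0,0,85],[70,-70,20,0,0,0,85],[105,-105,60,0,0,0,85],[140,-140,100,0,0,0,85],[176,-174,140,0,0,0,85],[176,-174,180,0,0,0,85],[176,-174,220,0,0,0,85],[176,-174,260,0,0,0,85]])

```text
clock: 2.55
tcp_pos: [0.5945, 0.0154, 0.1431]
orientation: [3.142, -0.004, 0.001]
contact_force: [0.6, -0.1, 1.4]
grip_width: 0.0851
gripper_force: 0.0
```

Call:
step_arm(moves=[[0,0,25,0,0,0,85],[0,0,50,0,0,0,85],[0,0,70,0,0,0,85],[0,0,80,0,0,0,85],[0,0,80,0,0,0,85],[0,0,80,0,0,0,85]])

```text
clock: 3.15
tcp_pos: [0.594, 0.0156, 0.0659]
orientation: [3.141, -0.004, 0.001]
contact_force: [0.3, -0.2, -0.1]
grip_width: 0.0854
gripper_force: 0.0
```

```bash
python3 -c "
from h import *
plan((592,15,20,0),(592,15,3,0))
f=grab('wrist','w2');fit('w2');grab('scene','s2')"
```

```text
now [594.   15.6  65.9] [ 1.    -0.003  0.001] F [ 0.3 -0.2 -0.1] t 3.15
[-2.   0.6 45.9] [ 0.0003 -0.0008 -0.0025]
[-2.   0.6 62.9] [ 0.0003 -0.0008 -0.0025]
cam [0.664 0.015 0.208] rect ((521.7150268554688, -1.2430496215820312), (89.71540832519531, 187.93946838378906), 4.687828540802002)
 y -89 near 541.5 far 573.4
 y -45 near 484.2 far 570.3
 y 4 near 485.1 far 566.0
 y 54 near 489.0 far 559.6
 edge y 0.16 0.4254
```

View pics/w2.png

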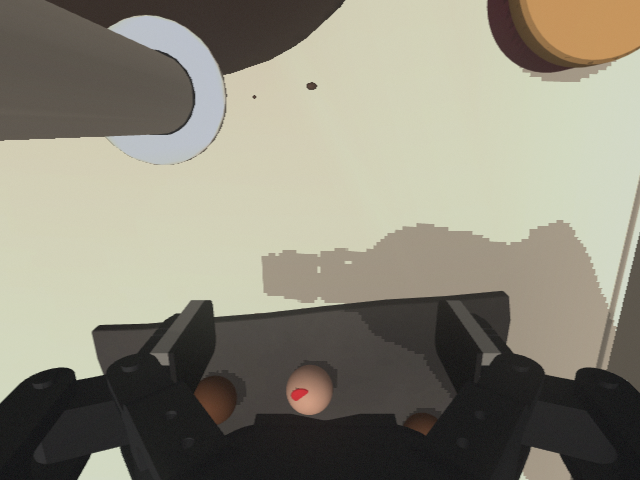

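The wrist view, from close by, shows the slate's far edge from (95,328) to (508,293), with the open pads' tips near (200,300) and (450,300). The tap flange at (165,90) is well clear.

```bash
python3 -c "
from h import *
f=load('w2')
for u,v in [(203,305),(208,330),(205,345),(175,362),(150,350),(445,305),(446,330),(480,362),(497,352)]: print(u,v,f['image'][v,u],world(f,u,v).round(4))"
```

```text
203 305 [48 48 44] [0.604  0.0584 0.0871]
208 330 [40 43 39] [0.5928 0.0583 0.0847]
205 345 [38 38 36] [0.5896 0.0583 0.0895]
175 362 [33 32 30] [0.5996 0.0584 0.1142]
150 350 [35 35 33] [0.5995 0.0683 0.108 ]
445 305 [40 39 35] [ 0.6032 -0.0272  0.0857]
446 330 [31 30 26] [ 0.5957 -0.0269  0.0901]
480 362 [38 38 37] [ 0.6006 -0.0281  0.1159]
497 352 [83 80 74] [ 0.6031 -0.033   0.1148]
```

Call:
step_arm(moves=[[2,0,30,0,0,0,85.4],[2,0,60,0,0,0,85.4],[2,0,70,0,0,0,85.4],[2,0,72,0,0,0,85.4],[2,0,73,0,0,0,85.4],[2,0,74,0,0,0,85.4],[2,0,74,0,0,0,85.4]])

```text
clock: 3.95
tcp_pos: [0.5961, 0.0165, -0.0075]
orientation: [-3.142, 0.002, -0.003]
contact_force: [0.1, -0.6, -0.1]
grip_width: 0.0858
gripper_force: 0.0
```

Call:
step_arm(moves=[[0,0,1,0,0,0,85.4],[0,0,2,0,0,0,85.4],[0,0,3,0,0,0,85.4],[0,0,3,0,0,0,85.4]])

```text
clock: 4.35
tcp_pos: [0.5951, 0.0164, -0.0118]
orientation: [3.142, -0.002, -0.0]
contact_force: [-0.3, -0.5, 0.0]
grip_width: 0.0856
gripper_force: 0.0
```

Call:
step_arm(moves=[[0,0,1,0,0,0,85.4],[0,0,2,0,0,0,85.4],[0,0,2,0,0,0,85.4]])

```text
clock: 4.65
tcp_pos: [0.5953, 0.0164, -0.0131]
orientation: [3.141, -0.002, 0.0]
contact_force: [-3.0, -0.2, 7.4]
grip_width: 0.0853
gripper_force: 3.4
```

Call:
step_arm(moves=[[0,0,-3,0,0,0,85.4],[-2,0,-5,0,0,0,85.4],[-4,0,-5,0,0,0,85.4],[-6,0,-5,0,0,0,85.4],[-8,0,-5,0,0,0,85.4],[-10,0,-5,0,0,0,85.4],[-12,0,-5,0,0,0,85.4],[-14,0,-5,0,0,0,85.4]])

```text
clock: 5.45
tcp_pos: [0.5811, 0.0165, -0.0087]
orientation: [3.142, -0.002, -0.0]
contact_force: [0.1, 0.5, 0.1]
grip_width: 0.085
gripper_force: 0.0
```

Call:
step_arm(moves=[[-2,0,0,0,0,0,85.4],[-4,0,0,0,0,0,85.4],[-6,0,0,0,0,0,85.4],[-8,0,0,0,0,0,85.4],[-10,0,0,0,0,0,85.4],[-12,0,0,0,0,0,85.4],[-14,0,0,0,0,0,85.4],[-16,0,0,0,0,0,85.4]])

```text
clock: 6.25
tcp_pos: [0.5652, 0.0164, -0.0086]
orientation: [3.142, -0.002, 0.0]
contact_force: [2.9, -1.3, -0.3]
grip_width: 0.0854
gripper_force: 1.2
```

Call:
step_arm(moves=[[-2,0,0,0,0,0,85.4],[-4.5,0,0.5,0,0,0,85.4],[-7,0,0.5,0,0,0,85.4],[-9.5,0,0.5,0,0,0,85.4],[-12,0,0.5,0,0,0,85.4],[-14.5,0,0.5,0,0,0,85.4],[-17,0,0.5,0,0,0,85.4],[-19,0,0.5,0,0,0,85.4]])

```text
clock: 7.05
tcp_pos: [0.5464, 0.0169, -0.009]
orientation: [-3.141, 0.002, -0.001]
contact_force: [5.0, -0.4, 2.6]
grip_width: 0.0852
gripper_force: 2.2
```

```bash
python3 -c "
from h import *
plan()
f=grab('wrist','w3');g=grab('scene','s3');fit('s3',85)
a=cv2.resize(g['image'][200:380,230:470],(800,600),interpolation=cv2.INTER_CUBIC)
cv2.imwrite('pics/c3.png',a[:,:,::-1])"
```

```text
now [546.4  16.9  -9. ] [ 1.    -0.001  0.001] F [ 5.  -0.4  2.6] t 7.05
cam [0.058 0.752 0.874] rect ((471.29803466796875, 35.22149658203125), (125.60726165771484, 252.52908325195312), 0.08023161441087723)
 y -51 near 408.6 far 532.2
 y -6 near 410.3 far 532.5
 y 44 near 408.9 far 532.8
 y 95 near 411.6 far 531.5
 y 139 near 408.6 far 531.8
 edge y -0.08 0.0897
 edge y 0 0.1186
 edge y 0.08 -0.121
 edge y 0.16 -0.0973
```

View pics/c3.png

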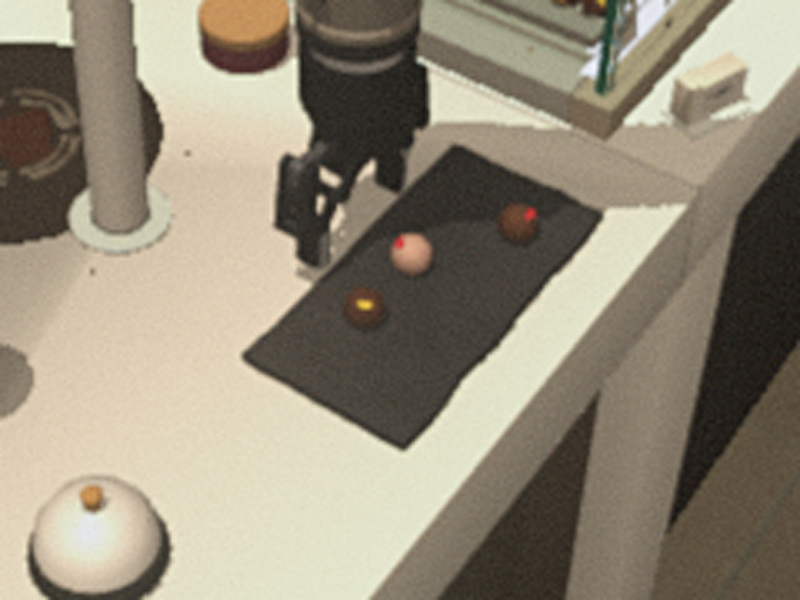

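The slate is now square to the edge (fit angle 0.1°), its near side at x≈0.408, and the truffles are standing. I'll continue straight.

Call:
step_arm(moves=[[-2.5,0,0,0,0,0,85.4],[-5,0,0,0,0,0,85.4],[-7.5,0,0,0,0,0,85.4],[-10,0,0,0,0,0,85.4],[-12.5,0,0,0,0,0,85.4],[-15,0,0,0,0,0,85.4],[-17.5,0,0,0,0,0,85.4],[-20,0,0,0,0,0,85.4]])

```text
clock: 7.95
tcp_pos: [0.5261, 0.0165, -0.0091]
orientation: [3.142, -0.002, 0.0]
contact_force: [4.4, 0.3, 3.9]
grip_width: 0.0855
gripper_force: 2.3
```

Call:
step_arm(moves=[[-2.5,0,0,0,0,0,85.4],[-5,0,0,0,0,0,85.4],[-7.5,0,0,0,0,0,85.4],[-10,0,0,0,0,0,85.4],[-12.5,0,0,0,0,0,85.4],[-15,0,0,0,0,0,85.4],[-17.5,0,0,0,0,0,85.4],[-20,0,0,0,0,0,85.4]])

```text
clock: 8.75
tcp_pos: [0.5061, 0.0165, -0.0091]
orientation: [3.142, -0.002, 0.0]
contact_force: [4.7, 0.3, 2.5]
grip_width: 0.0855
gripper_force: 2.4
```

Call:
step_arm(moves=[[-2.5,0,0,0,0,0,85.4],[-5,0,0,0,0,0,85.4],[-7.5,0,0,0,0,0,85.4],[-10,0,0,0,0,0,85.4],[-12.5,0,0,0,0,0,85.4],[-15,0,0,0,0,0,85.4],[-16.5,0,0,0,0,0,85.4],[-17,0,0,0,0,0,85.4]])

```text
clock: 9.55
tcp_pos: [0.4891, 0.0166, -0.0091]
orientation: [3.142, -0.002, -0.0]
contact_force: [4.3, -0.4, 2.6]
grip_width: 0.0853
gripper_force: 2.4
```

```bash
python3 -c "
from h import *
plan()
g=grab('scene','s4');fit('s4',85);grab('side','d4')
a=cv2.resize(g['image'][200:380,230:470],(800,600),interpolation=cv2.INTER_CUBIC)
cv2.imwrite('pics/c4.png',a[:,:,::-1])"
```

```text
now [489.1  16.6  -9.1] [ 1.    -0.001 -0.   ] F [ 4.3 -0.4  2.6] t 9.55
cam [0.058 0.752 0.874] rect ((414.0596923828125, 35.17091369628906), (126.08103942871094, 252.88458251953125), 0.06527659296989441)
 y -51 near 351.1 far 474.8
 y -6 near 353.4 far 476.3
 y 44 near 351.9 far 476.0
 y 95 near 355.0 far 474.7
 y 139 near 351.9 far 474.8
 edge y -0.08 0.0897
 edge y 0 0.1186
 edge y 0.08 -0.121
 edge y 0.16 -0.0973
```

View pics/c4.png

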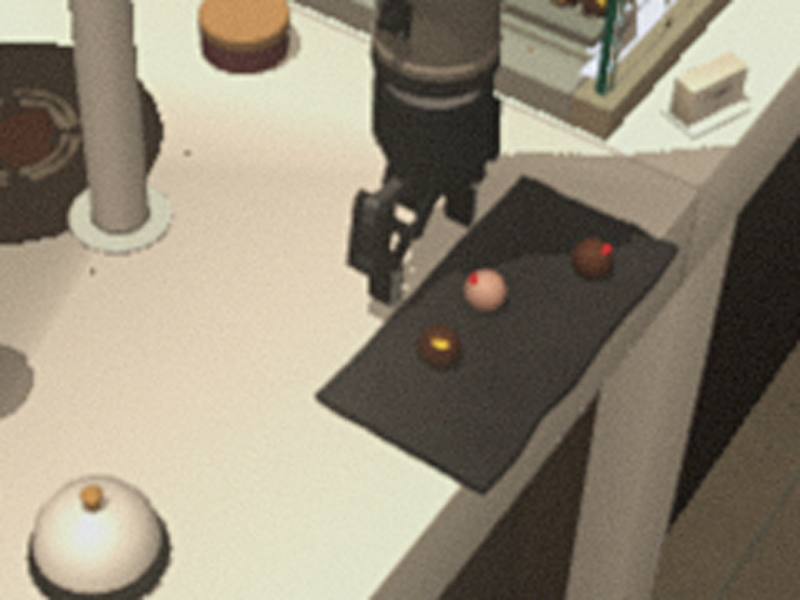

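The slate is still square, the truffles are standing, and the near side is about 20 mm over the edge. About 9.7 mm remains.

Call:
step_arm(moves=[[-1.5,0,0,0,0,0,85.4],[-3,0,0,0,0,0,85.4],[-4.5,0,0,0,0,0,85.4],[-6,0,0,0,0,0,85.4],[-7.5,0,0,0,0,0,85.4],[-9,0,0,0,0,0,85.4],[-9.7,0,0,0,0,0,85.4],[-9.7,0,0,0,0,0,85.4]])

```text
clock: 10.45
tcp_pos: [0.4792, 0.0165, -0.0092]
orientation: [3.141, -0.002, -0.001]
contact_force: [3.9, -0.5, 3.2]
grip_width: 0.0853
gripper_force: 1.9
```

Call:
step_arm(moves=[[3,0,0,0,0,0,85.4],[12,0,0,0,0,0,85.4],[30,0,0,0,0,0,85.4],[40,0,-10,0,0,0,85.4],[40,0,-50,0,0,0,85.4],[40,0,-100,0,0,0,85.4],[40,0,-150,0,0,0,85.4],[40,0,-200,0,0,0,85.4]])

```text
clock: 11.25
tcp_pos: [0.5184, 0.0164, 0.1921]
orientation: [-3.141, 0.001, 0.005]
contact_force: [0.6, -0.1, -0.6]
grip_width: 0.0853
gripper_force: 0.0
```

Call:
step_arm(moves=[[0,0,-50,0,0,0,60],[0,0,-60,0,0,0,20],[0,0,-60,0,0,0,0],[0,0,-60,0,0,0,0],[0,0,-60,0,0,0,0]])

```text
clock: 11.75
tcp_pos: [0.5182, 0.0163, 0.2485]
orientation: [3.141, -0.002, -0.007]
contact_force: [-0.5, -0.1, -0.2]
grip_width: 0.0123
gripper_force: 0.0
```

```bash
python3 -c "
from h import *
g=grab('scene','s5');fit('s5',85);grab('wrist','w5');fit('w5')
plan((512,323,250,0),(512,323,100,0))
a=np.zeros((480,640,3)); cv2.imwrite('pics/w5v.png',load('w5')['image'][:,:,::-1])"
```

```text
cam [0.058 0.752 0.874] rect ((403.393310546875, 35.580833435058594), (252.78759765625, 124.32183074951172), 89.97317504882812)
 y -49 near 341.2 far 463.6
 y -4 near 343.7 far 465.5
 y 46 near 341.4 far 464.3
 y 96 near 344.5 far 464.6
 y 141 near 341.7 far 465.0
 edge y -0.08 0.0897
 edge y 0 0.1179
 edge y 0.08 -0.121
 edge y 0.16 -0.0973
cam [0.589 0.016 0.39 ] rect ((405.92498779296875, 32.839935302734375), (249.15023803710938, 124.72338104248047), 89.53936004638672)
 y -64 near 342.8 far 466.7
 y -19 near 403.8 far 467.8
 y 31 near 430.1 far 466.7
 y 81 near 345.5 far 466.7
 y 126 near 354.7 far 466.8
 edge y -0.08 0.4651
 edge y 0 0.4663
 edge y 0.08 0.4652
 edge y 0.16 0.3704
now [518.5  16.4 248.9] [ 1.    -0.001 -0.004] F [ 0.3 -0.5 -0.7] t 11.85
[  -6.9 -306.6   -1. ] [ 0.      0.0037 -0.001 ]
[  -6.3 -306.6  149. ] [ 0.      0.0037 -0.001 ]
```

View pics/w5.png

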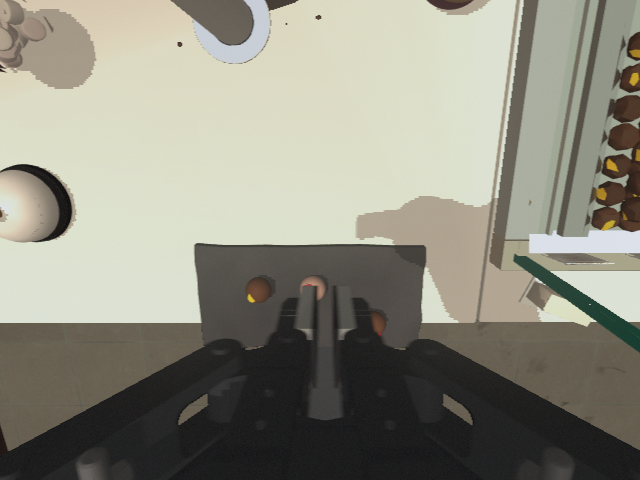

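The wrist view shows the slate square: its far edge is level at row 244 and it sticks out evenly past the counter edge at row 322. All three truffles stand, and the bell pin is at the left border, around (2,213). Now to the bell.

Call:
step_arm(moves=[[-10,-45,0,0,0,0,0],[-20,-90,0,0,0,0,0],[-30,-135,0,0,0,0,0],[-40,-180,0,0,0,0,0],[-50,-225,0,0,0,0,0],[-60,-270,0,0,0,0,0],[-63,-309,0,0,0,0,0],[-63,-309,0,0,0,0,0]])

```text
clock: 12.65
tcp_pos: [0.454, 0.3319, 0.2501]
orientation: [-3.138, -0.012, 0.004]
contact_force: [-1.1, -0.3, -0.3]
grip_width: 0.0001
gripper_force: 0.0
```

Call:
step_arm(moves=[[0,0,0,0,0,0,0],[0,0,0,0,0,0,0]])

```text
clock: 12.85
tcp_pos: [0.4572, 0.324, 0.2499]
orientation: [3.14, -0.004, -0.002]
contact_force: [0.6, 0.2, 0.9]
grip_width: 0.0003
gripper_force: 0.0
```

```bash
python3 -c "
from h import *
plan()
grab('wrist','w6')"
```

```text
now [457.2 324.  249.9] [ 1.    -0.003 -0.001] F [0.6 0.2 0.9] t 12.85
```

View pics/w6.png

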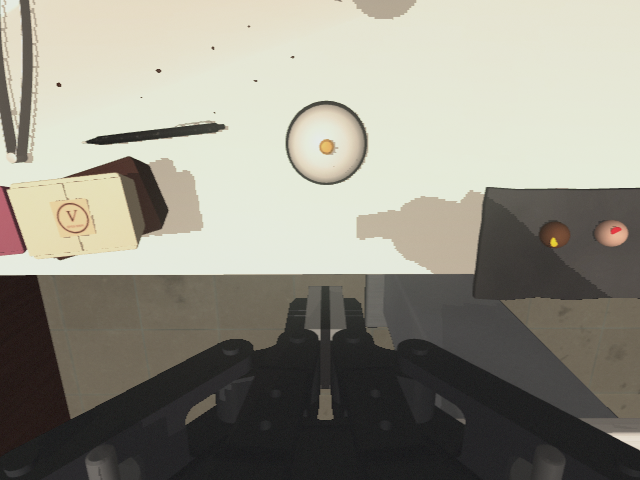

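The wrist view shows the bell pin at (327,147), with the slate's near side parallel to the counter edge (rows 298 and 274).

```bash
python3 -c "
from h import *
f=load('w6');p=world(f,327,147,.06);print(p.round(4),world(f,327,147).round(4),'foot',world(f,327,143,.0).round(4),'edge',world(f,420,274,0).round(4),world(f,100,274,0).round(4),'NL',world(f,474,298,.0085).round(4))
plan((p[0]*1000,p[1]*1000,90,0),(p[0]*1000,p[1]*1000,62,0))"
```

```text
[0.5104 0.3218 0.06  ] [0.5104 0.3218 0.0596] foot [0.5112 0.3214 0.    ] edge [0.3692 0.2177 0.    ] [0.3701 0.5743 0.    ] NL [0.3438 0.1579 0.0085]
now [457.5 323.8 250.1] [ 1.    -0.003 -0.001] F [ 0.5 -0.3  0.5] t 12.9
[ 53.1   1.6 160.1] [ 0.0015  0.0007 -0.0034]
[ 53.1   1.5 188.1] [ 0.0015  0.0007 -0.0034]
```

```bash
python3 -c "
from h import *
f=load('w6');g=f['image'].astype(float).mean(2)
for u in (500,530,580,620):
    c=g[:,u-2:u+3].mean(1); print(u,c[184:192].round(),c[290:306].round())
for u in (220,300,430,460):
    print(u,g[268:280,u].round())
for u,v in ((500,187.5),(620,187.5)): print(world(f,u,v,.0085).round(4))
for u,v in ((500,298),(500,299),(500,300)): print(v,world(f,u,v,.0085).round(4),world(f,u,v,.0).round(4))
for v in (273.5,274.5): print(world(f,430,v,0).round(4))
w=load('w5');h=w['image'].astype(float).mean(2)
for u in (215,235,400,412): print(u,h[240:248,u].round(),h[338:356,u].round())
for v in (344,346,348,350): print(v,world(w,215,v,.0085).round(4))
print(h[316:328,150].round(),world(w,150,322,0).round(4),world(w,300,243.5,.0085).round(4))
"
```

```text
500 [227. 227. 226. 201.  70.  88.  91.  91.] [56. 57. 56. 56. 56. 57. 56. 57. 56. 55. 83. 78. 73. 69. 71. 72.]
530 [227. 226. 227. 226. 187.  64.  83.  88.] [ 56.  56.  56.  56.  56.  55.  57.  54.  99.  99.  99.  99.  99.  99.
 100. 100.]
580 [227. 227. 227. 227. 226.  55.  75.  82.] [ 56.  57.  57.  57.  57.  56.  57.  57.  57.  51. 103. 102. 103. 103.
 104. 103.]
620 [228. 227. 227. 226.  51.  66.  80.  81.] [ 79.  79.  79.  80.  79.  80.  78.  78. 103. 102. 103. 103. 103. 103.
 102. 103.]
220 [228. 229. 228. 227. 229. 229. 218. 103. 105. 102. 101. 103.]
300 [228. 228. 228. 228. 228. 228. 155. 109. 109. 109. 109. 109.]
430 [175. 177. 206. 206. 227. 225.  92.  84.  83.  82.  82.  83.]
460 [175. 175. 175. 175. 176. 170.  84.  81.  83.  80.  82.  80.]
[0.4672 0.145  0.0085]
[0.4669 0.0224 0.0085]
298 [0.3437 0.129  0.0085] [0.3396 0.1247 0.    ]
299 [0.3425 0.1288 0.0085] [0.3384 0.1245 0.    ]
300 [0.3413 0.1287 0.0085] [0.3371 0.1243 0.    ]
[0.3697 0.2066 0.    ]
[0.3685 0.2065 0.    ]
215 [217. 216. 217. 216. 112.  59.  70.  84.] [75. 69. 49. 39. 38. 39. 38. 38. 40. 38. 39. 40. 52. 54. 54. 54. 48. 35.]
235 [217. 217. 217. 217. 213.  62.  64.  81.] [71. 60. 42. 36. 36. 36. 35. 36. 36. 33. 35. 34. 35. 33. 34. 36. 31. 37.]
400 [161. 160. 161. 161. 159.  77.  58.  62.] [77. 77. 78. 77. 77. 77. 75. 76. 76. 75. 95. 93. 34. 34. 35. 32. 32. 32.]
412 [160. 161. 161. 160. 159.  76.  56.  60.] [76. 74. 63. 53. 42. 35. 37. 35. 40. 38. 36. 36. 35. 34. 39. 35. 32. 34.]
344 [0.3468 0.1432 0.0085]
346 [0.3442 0.1434 0.0085]
348 [0.3415 0.1436 0.0085]
350 [0.3389 0.1439 0.0085]
[219. 220. 220. 220. 219. 219. 215.  96.  97.  96.  96.  94.] [0.3705 0.2188 0.    ] [0.4684 0.0428 0.0085]
```

The overhang comes to about 29 mm by each view and is even along the length, which is within the calibration error. Ringing the bell.

Call:
step_arm(moves=[[40,1.5,20,0,0,0,0],[53,1.5,60,0,0,0,0],[53,1.5,100,0,0,0,0],[53,1.5,140,0,0,0,0],[53,1.5,165,0,0,0,0],[53,1.5,175,0,0,0,0],[53,1.5,180,0,0,0,0],[53,1.5,180,0,0,0,0]])

```text
clock: 13.7
tcp_pos: [0.5106, 0.3238, 0.0714]
orientation: [-3.141, 0.003, -0.001]
contact_force: [0.2, -0.1, 1.2]
grip_width: -0.0
gripper_force: 0.0
```

Call:
step_arm(moves=[[0,0,2,0,0,0,0],[0,0,4,0,0,0,0],[0,0,6,0,0,0,0],[0,0,8,0,0,0,0],[0,0,9,0,0,0,0],[0,0,10,0,0,0,0],[0,0,10,0,0,0,0]])

```text
clock: 14.4
tcp_pos: [0.5099, 0.324, 0.0607]
orientation: [3.141, -0.002, -0.0]
contact_force: [1.0, 0.3, -1.2]
grip_width: 0.0001
gripper_force: 0.0
```

Call:
step_arm(moves=[[0,2,0,0,0,0,0],[0,2,1,0,0,0,0],[0,2,2,0,0,0,0],[0,2,3,0,0,0,0],[0,2,3.5,0,0,0,0],[0,2,3.5,0,0,0,0]])

```text
clock: 15.0
tcp_pos: [0.5101, 0.3217, 0.0577]
orientation: [3.141, -0.002, 0.0]
contact_force: [-1.3, -1.3, 6.5]
grip_width: 0.0002
gripper_force: 3.2
```

Call:
step_arm(moves=[[0,0,0.5,0,0,0,0],[0,0,1,0,0,0,0],[0,0,1.5,0,0,0,0],[0,0,1.5,0,0,0,0]])

```text
clock: 15.4
tcp_pos: [0.5101, 0.3218, 0.057]
orientation: [3.141, -0.002, 0.001]
contact_force: [-3.7, -3.4, 11.8]
grip_width: -0.0001
gripper_force: 6.1
```

Call:
step_arm(moves=[[0,0,-10,0,0,0,0],[0,0,-40,0,0,0,0],[0,0,-80,0,0,0,0],[0,0,-120,0,0,0,0],[0,0,-150,0,0,0,0],[0,0,-150,0,0,0,0],[0,0,-150,0,0,0,0]])

```text
clock: 16.1
tcp_pos: [0.5102, 0.3223, 0.2064]
orientation: [-3.141, 0.002, -0.002]
contact_force: [-0.5, 0.1, -0.5]
grip_width: -0.0001
gripper_force: 0.0
```

```bash
python3 -c "
from h import *
g=grab('scene','s7');fit('s7',85);plan()
a=cv2.resize(g['image'][200:380,230:470],(800,600),interpolation=cv2.INTER_CUBIC)
cv2.imwrite('pics/c7.png',a[:,:,::-1])"
```

```text
cam [0.058 0.752 0.874] rect ((403.6521301269531, 35.946983337402344), (251.53012084960938, 125.24757385253906), 89.66913604736328)
 y -47 near 341.2 far 464.1
 y -3 near 343.7 far 464.0
 y 48 near 341.4 far 464.3
 y 98 near 343.9 far 464.7
 y 143 near 342.4 far 466.7
 edge y -0.08 0.0897
 edge y 0 0.1186
 edge y 0.08 -0.121
 edge y 0.16 -0.0973
now [509.6 321.7 205.3] [ 1.    -0.001 -0.001] F [-0.5 -0.7 -0.5] t 16.15
```

View pics/c7.png

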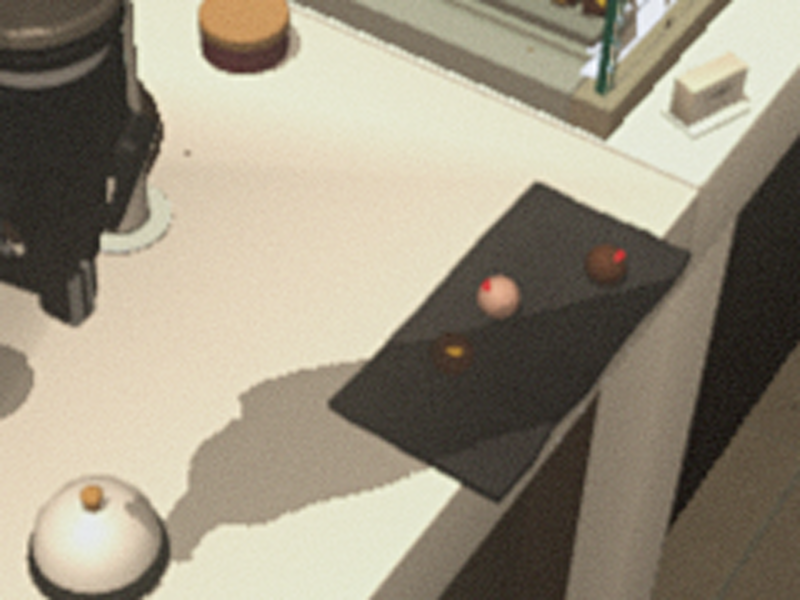

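The final view shows the slate sticking out evenly, with its far edge running (330,403)–(537,183) parallel to the counter edge. The truffles are standing, the tin and card stand are unmoved, and the hand is clear above the bell.

```bash
python3 -c "
from bench import r
print(r.hand_in())"
```

```text
the job is handed in; nothing more can be done
None
```

The slate sticks out about 29–30 mm evenly along its near side with all three truffles standing, the bell was then pressed past its ringing force (about 12 N), and the job is handed in at about 16 s.

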